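Find the outlet key left latched down and release it

ROBOT

A 7-joint arm with a two-finger parallel gripper is mounted at the origin on a cart in front of the work surface, level with it; the furniture and walls round the work are solid. World frame = base frame: x ahead of the robot, y to its left, z up, the work surface at z = 0. Lengths are in m, angles in rad, forces in N, time in s.
With the tool pointing down it reaches from about 0.35 to 0.9 m from the base axis. Payload 19.9 kg.
Tool frame: the origin (TCP) lies between the finger pads; the fingertips stand 25 mm ahead of it and the grasp point (between the pads) lies 6 mm ahead of it; z points along the fingers, y is the direction in which the jaws open and shut (so a half turn about z gives the same grasp; the last joint's range is limited). The gripper opens to 94 mm and grips with 3 to 60 N. Pads are 16 mm wide; open, the fingers measure 119 mm over their backs; the gripper's body (75 mm by 177 mm) begins 78 mm behind the grasp point.
Start: joints at [1.262, 0.417, -0.01, 1.614, 0.005, 1.111, -0.053], TCP at [0.165, -0.603, 0.23] pointing down, gripper open.
Joint ranges: [-2.81, 2.81], [-0.39, 2.02], [-1.27, 1.25], [0.06, 2.57], [-1.19, 4.33], [0.19, 2], [-2.82, 2.82]. Speed limits (rad/s): [1.89, 1.89, 2.39, 2.39, 3.01, 3.01, 3.01].

INTERFACE

Orientations are given as a unit quaternion [w, x, y, z].
In Python, from plant import read_state, get_image, finish_job gives the robot as it stands.
- The arm moves only by the shell command python3 -m handwheel 'ROWS' [FORCE]. ROWS is JSON, a list that holds one entry, the list of rows, each a list of 7 numbers: the shift along the world's x, y, z in cm, then the turn, a rotation vector about the world's x, y, z in degrees, then the closure, from -1 (fully open) to 1 (shut). A call has 1 to 20 rows; each row shifts and turns the commanded pose from where the row before left it; what a row does not reach is not made up. A row lasts 1/12 s, in which the tool goes at most 41.7 mm and 7.16 degrees, less where a joint would pass 70% of its speed; a pose out of reach is approached as far as the arm can. A call with a gripper value outside its range is refused whole. The fingers move at their own pace and stop on an object; FORCE is the grip in N (left out, the last holds). Time passes only in rows, so rows that do not move let the fingers close. It gives the time, the measured TCP pose, the force and the opening at its end, in the units of the state.
- read_state(): the state, without advancing time (a new reading comes with each control period).
- get_image(name): name is "scene" or "top"; returns a dict with "pixels" (420x560x3 uint8, red, green, blue), "range_z" (420x560 float32, m along the optical axis (not along the pixel's ray), 0 where there is no reading), "fx", "fy", "cx", "cy" (pixels), "R" (3x3) and "t" (3): a world point X has camera coordinates R X + t. Camera axes: x right, y down, z forward; pixel columns grow to the right and rows downward; lengths in m; the calibration is good to about 2 mm. A picture is of the moment at which its call begins.
- finish_job(): hands the job in, once; it reports no verdict.
The state is a dict: "t": time; "joint_pos": joint angles; "qd": joint speeds; "tau": joint torques, N m; "tool_pos": TCP position; "tool_rot": TCP orientation; "force": force on the tool from outside, world axes, zero at the start; "wrist_torque": the same for the moment, N m; "opening": finger opening in m.
Only numpy, scipy, OpenCV 4.12 (cv2) and the standard library are available. Lean on these libraries where they do the work, as an engineer would, in place of code of your own. Each camera call takes 0.05 s, during which the arm holds its last target. There are 200 camera calls.

TASK

One of the four identical orange keys on the bench outlet box has been left latched down. With a fingertip, tap all four keys lightly in order from left to right, without releasing the latched key or pushing a raised one in more than half way; then press the latched key right down and let go, so that it pops up and all four stand raised. Do not grasp, lift or move anything else on the bench.

Things in the scene. Friction and masses are not known exactly. Their poses are not given: they have to be found in the camera images.
- outlet_box: Fixed blue bench outlet box with grey top plate, 150 (x) x 260 (y) x 45 mm high. Origin: centre of its underside; +y runs along the row to the left as the robot sees it, +x away from the robot. On top a row of four identical orange keys at x = -35, y = +81, +27, -27, -81 mm, each in a black frame 41 mm square, 4 mm high; behind each a flat white outlet.
- slot_1 (a point): Place of the left-most key: point on the box's top plate (45 mm above the bench) under that key's centre. Fixed to the box.
- slot_2 (a point): Place of the second from the left key: point on the box's top plate (45 mm above the bench) under that key's centre. Fixed to the box.
- slot_3 (a point): Place of the third from the left key: point on the box's top plate (45 mm above the bench) under that key's centre. Fixed to the box.
- slot_4 (a point): Place of the right-most key: point on the box's top plate (45 mm above the bench) under that key's centre. Fixed to the box.
- key_1_top (a point): Centre of the top face of one of the four keys; moves with the key (the number tells neither slot nor state). Cap 30x30 mm. Raised: 61 mm above the bench; goes straight down against a spring, 1.2 N to start and about 0.5 N more per mm, bottom at 8 mm (5 to 6 N), rises when let go and does not latch. Latched: see switch.
- key_2_top (a point): Centre of the top face of one of the four keys; moves with the key (the number tells neither slot nor state). Cap 30x30 mm. Raised: 61 mm above the bench; goes straight down against a spring, 1.2 N to start and about 0.5 N more per mm, bottom at 8 mm (5 to 6 N), rises when let go and does not latch. Latched: see switch.
- key_3_top (a point): Centre of the top face of one of the four keys; moves with the key (the number tells neither slot nor state). Cap 30x30 mm. Raised: 61 mm above the bench; goes straight down against a spring, 1.2 N to start and about 0.5 N more per mm, bottom at 8 mm (5 to 6 N), rises when let go and does not latch. Latched: see switch.
- key_4_top (a point): Centre of the top face of one of the four keys; moves with the key (the number tells neither slot nor state). Cap 30x30 mm. Raised: 61 mm above the bench; goes straight down against a spring, 1.2 N to start and about 0.5 N more per mm, bottom at 8 mm (5 to 6 N), rises when let go and does not latch. Latched: see switch.
- switch_1: Fixed switch that carries key_1; origin on the box's top plate under the key's centre; only the key stands out. The one latched key's top stands 5.5 mm lower than a raised one (55.5 mm above the bench) and does not give under less than about 3.5 N; pressed with 5 to 6 N to the bottom (8 mm below raised height) it unlatches and rises when let go.
- switch_2: Fixed switch that carries key_2; origin on the box's top plate under the key's centre; only the key stands out. The one latched key's top stands 5.5 mm lower than a raised one (55.5 mm above the bench) and does not give under less than about 3.5 N; pressed with 5 to 6 N to the bottom (8 mm below raised height) it unlatches and rises when let go.
- switch_3: Fixed switch that carries key_3; origin on the box's top plate under the key's centre; only the key stands out. The one latched key's top stands 5.5 mm lower than a raised one (55.5 mm above the bench) and does not give under less than about 3.5 N; pressed with 5 to 6 N to the bottom (8 mm below raised height) it unlatches and rises when let go.
- switch_4: Fixed switch that carries key_4; origin on the box's top plate under the key's centre; only the key stands out. The one latched key's top stands 5.5 mm lower than a raised one (55.5 mm above the bench) and does not give under less than about 3.5 N; pressed with 5 to 6 N to the bottom (8 mm below raised height) it unlatches and rises when let go.
- screw_tin: round grey-green tin with a lid, 87 mm across, 51 mm high, beyond the box; loose, not to be disturbed. Origin: centre of its underside.
- tape_measure: yellow tape measure, 60x80x39 mm, at the left of the box; loose, not to be disturbed. Origin: centre of its underside.
- red_pliers: pliers with red handles, 74x171x13 mm, lying in front of the box, on the robot's side; loose, not to be disturbed. Origin: centre of its underside.
- screwdriver_blue: screwdriver with blue handle, 27x190x26 mm, lying beyond the box; loose, not to be disturbed. Origin: centre of its underside.
- beech_block: beech block, 55x90x50 mm, at the right of the box; loose, not to be disturbed. Origin: centre of its underside.

How it is judged:
On the way, in this order (a step that is already met when the one before it is completed fails the run):
1. the left-most key is touched by the fingers (over 0.3 N) while the latched key still stands down where it started (((horizontal distance between switch_1 and slot_1 below 0.015 m and contact force between the fingers and switch_1 above 0.3 N) or (horizontal distance between switch_2 and slot_1 below 0.015 m and contact force between the fingers and switch_2 above 0.3 N) or (horizontal distance between switch_3 and slot_1 below 0.015 m and contact force between the fingers and switch_3 above 0.3 N) or (horizontal distance between switch_4 and slot_1 below 0.015 m and contact force between the fingers and switch_4 above 0.3 N)) and ((z of key_1_top in the frame of outlet_box below 0.0565 m and distance of key_1_top from where it was at the start of the episode below 0.003 m) or (z of key_2_top in the frame of outlet_box below 0.0565 m and distance of key_2_top from where it was at the start of the episode below 0.003 m) or (z of key_3_top in the frame of outlet_box below 0.0565 m and distance of key_3_top from where it was at the start of the episode below 0.003 m) or (z of key_4_top in the frame of outlet_box below 0.0565 m and distance of key_4_top from where it was at the start of the episode below 0.003 m))), for 0.02 s.
2. the second from the left key is touched by the fingers (over 0.3 N) while the latched key still stands down where it started (((horizontal distance between switch_1 and slot_2 below 0.015 m and contact force between the fingers and switch_1 above 0.3 N) or (horizontal distance between switch_2 and slot_2 below 0.015 m and contact force between the fingers and switch_2 above 0.3 N) or (horizontal distance between switch_3 and slot_2 below 0.015 m and contact force between the fingers and switch_3 above 0.3 N) or (horizontal distance between switch_4 and slot_2 below 0.015 m and contact force between the fingers and switch_4 above 0.3 N)) and ((z of key_1_top in the frame of outlet_box below 0.0565 m and distance of key_1_top from where it was at the start of the episode below 0.003 m) or (z of key_2_top in the frame of outlet_box below 0.0565 m and distance of key_2_top from where it was at the start of the episode below 0.003 m) or (z of key_3_top in the frame of outlet_box below 0.0565 m and distance of key_3_top from where it was at the start of the episode below 0.003 m) or (z of key_4_top in the frame of outlet_box below 0.0565 m and distance of key_4_top from where it was at the start of the episode below 0.003 m))), for 0.02 s.
3. the third from the left key is touched by the fingers (over 0.3 N) while the latched key still stands down where it started (((horizontal distance between switch_1 and slot_3 below 0.015 m and contact force between the fingers and switch_1 above 0.3 N) or (horizontal distance between switch_2 and slot_3 below 0.015 m and contact force between the fingers and switch_2 above 0.3 N) or (horizontal distance between switch_3 and slot_3 below 0.015 m and contact force between the fingers and switch_3 above 0.3 N) or (horizontal distance between switch_4 and slot_3 below 0.015 m and contact force between the fingers and switch_4 above 0.3 N)) and ((z of key_1_top in the frame of outlet_box below 0.0565 m and distance of key_1_top from where it was at the start of the episode below 0.003 m) or (z of key_2_top in the frame of outlet_box below 0.0565 m and distance of key_2_top from where it was at the start of the episode below 0.003 m) or (z of key_3_top in the frame of outlet_box below 0.0565 m and distance of key_3_top from where it was at the start of the episode below 0.003 m) or (z of key_4_top in the frame of outlet_box below 0.0565 m and distance of key_4_top from where it was at the start of the episode below 0.003 m))), for 0.02 s.
4. the right-most key is touched by the fingers (over 0.3 N) while the latched key still stands down where it started (((horizontal distance between switch_1 and slot_4 below 0.015 m and contact force between the fingers and switch_1 above 0.3 N) or (horizontal distance between switch_2 and slot_4 below 0.015 m and contact force between the fingers and switch_2 above 0.3 N) or (horizontal distance between switch_3 and slot_4 below 0.015 m and contact force between the fingers and switch_3 above 0.3 N) or (horizontal distance between switch_4 and slot_4 below 0.015 m and contact force between the fingers and switch_4 above 0.3 N)) and ((z of key_1_top in the frame of outlet_box below 0.0565 m and distance of key_1_top from where it was at the start of the episode below 0.003 m) or (z of key_2_top in the frame of outlet_box below 0.0565 m and distance of key_2_top from where it was at the start of the episode below 0.003 m) or (z of key_3_top in the frame of outlet_box below 0.0565 m and distance of key_3_top from where it was at the start of the episode below 0.003 m) or (z of key_4_top in the frame of outlet_box below 0.0565 m and distance of key_4_top from where it was at the start of the episode below 0.003 m))), for 0.02 s.
5. the key that was latched is pressed down to the bottom (more than 7 mm below the raised height) (((z of key_1_top in the frame of outlet_box below 0.054 m and distance of key_1_top from where it was at the start of the episode below 0.004 m) or (z of key_2_top in the frame of outlet_box below 0.054 m and distance of key_2_top from where it was at the start of the episode below 0.004 m) or (z of key_3_top in the frame of outlet_box below 0.054 m and distance of key_3_top from where it was at the start of the episode below 0.004 m) or (z of key_4_top in the frame of outlet_box below 0.054 m and distance of key_4_top from where it was at the start of the episode below 0.004 m))), for 0.02 s.
At the end, for the whole second after the job is handed in: All four keys stand raised (each within 1.5 mm of its full height, 61 mm above the bench) and the five loose things lie within 20 mm of where they were (z of each of key_1_top, key_2_top, key_3_top, key_4_top in the frame of outlet_box above 0.0595 m and distance of each of screw_tin, tape_measure, red_pliers, screwdriver_blue, beech_block from where it was at the start of the episode below 0.02 m); the robot touches nothing.
It fails at once if a key that stood raised at the start is pushed in more than 4.8 mm ((z of key_1_top in the frame of outlet_box below 0.0562 m and distance of key_1_top from where it was at the start of the episode above 0.0045 m) or (z of key_2_top in the frame of outlet_box below 0.0562 m and distance of key_2_top from where it was at the start of the episode above 0.0045 m) or (z of key_3_top in the frame of outlet_box below 0.0562 m and distance of key_3_top from where it was at the start of the episode above 0.0045 m) or (z of key_4_top in the frame of outlet_box below 0.0562 m and distance of key_4_top from where it was at the start of the episode above 0.0045 m)).
It fails at once if a loose thing is shifted or lifted by more than 20 mm (distance of any of screw_tin, tape_measure, red_pliers, screwdriver_blue, beech_block from where it was at the start of the episode above 0.02 m).
It also fails if it takes over 64 s, if anything falls off the work surface, if the arm or the gripper's body presses on something with over 40 N, if the wrist force passes 120 N, or if a joint passes its speed limit or range.

## Working session

There is one attempt and no reset: what is moved stays moved. The work goes in short steps, Python scripts to look and compute and a shell command to move; the robot and the scene stay as the last step left them, time stands still between calls to the robot, and variables do not carry over. Pictures are saved under pics/ and viewed, about 8 in all and at most 12, crops included, and the job is handed in when it is done.

```bash
mkdir -p pics; ls
python3 - <<'E'
from plant import *
import cv2,pickle
s=read_state();print(s['t'],s['tool_pos'],s['tool_rot'],s['force'],s['opening'])
for n in ('top','scene'):
    d=get_image(n);pickle.dump(d,open(f'{n}.pkl','wb'));cv2.imwrite(f'pics/{n}0.png',d['pixels'][:,:,::-1]);print(n,d['fx'],d['R'],d['t'])
E
```

```text
pics
0.0 [ 0.16466639 -0.6025472   0.22982884] [-6.07432415e-04  9.91114497e-01  1.33010026e-01 -1.34216837e-04] [ 0.38836463  0.49408374 -0.43161686] 0.0938017579775748
top 426.4142836333367 [[ 0.01256485 -0.99991601 -0.00317687]
 [-0.98647487 -0.01187655 -0.16348172]
 [ 0.16343026  0.00518802 -0.98654125]] [0.03235378 0.58835918 0.86928879]
scene 476.53579946216064 [[-0.46519794 -0.88502213 -0.01807491]
 [-0.56719263  0.31368821 -0.76150655]
 [ 0.67962004 -0.34399932 -0.64790514]] [0.29005358 0.36246671 0.65002748]
```

View pics/top0.png

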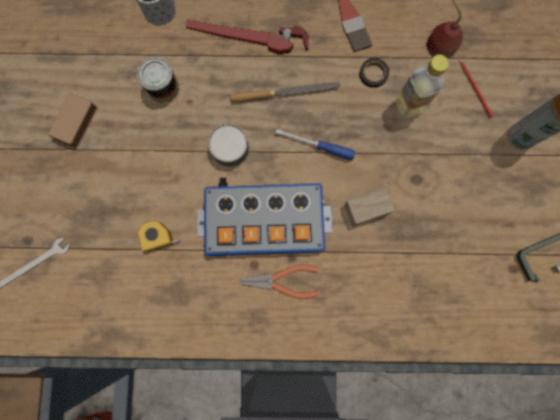

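View pics/scene0.png

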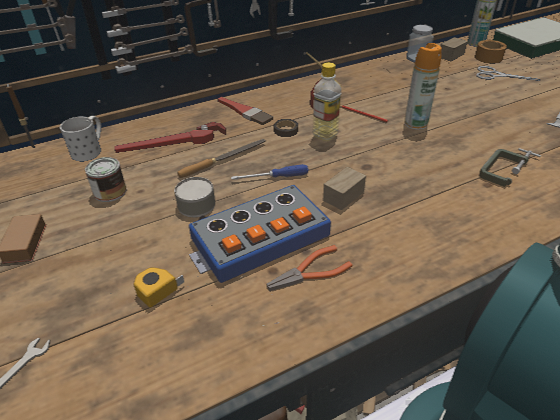

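The top view shows the box with four orange keys at about (226,235), (250,234), (277,233) and (302,232). The pliers are at (285,282), the tape at (154,236), the block at (370,207) and the tin at (228,145). The scene view shows the same row, with its left key at (231,243).

```bash
cat > h.py <<'E'
import numpy as np,cv2
def rays(d,uv,z):
    uv=np.atleast_2d(np.asarray(uv,float)); R=d['R'];c=-R.T@d['t']
    v=np.c_[(uv[:,0]-d['cx'])/d['fx'],(uv[:,1]-d['cy'])/d['fy'],np.ones(len(uv))]@R
    return c+v*((z-c[2])/v[:,2])[:,None]
def world(d,mask):
    r,c=np.nonzero(mask&(d['range_z']>0)); zz=d['range_z'][r,c]
    P=np.c_[(c-d['cx'])/d['fx']*zz,(r-d['cy'])/d['fy']*zz,zz]
    return (P-d['t'])@d['R']
def keys(d):
    hsv=cv2.cvtColor(d['pixels'],cv2.COLOR_RGB2HSV)
    m=cv2.inRange(hsv,(4,170,110),(16,255,255))
    n,l,s,c=cv2.connectedComponentsWithStats(m)
    return [(l==i,c[i],s[i]) for i in range(1,n) if 60<s[i][4]<1500]
E
python3 - <<'E'
import pickle
from h import *
for n in ('top','scene'):
    d=pickle.load(open(n+'.pkl','rb'))
    for m,c,s in keys(d):
        e=cv2.erode(m.astype(np.uint8),np.ones((3,3)))>0
        W=world(d,e)
        print(n,c.round(1),s,rays(d,c,.060)[0].round(4),'depth med',np.median(W,0).round(4),'zpct',np.percentile(W[:,2],[10,50,90]).round(4))
d=pickle.load(open('top.pkl','rb'))
hsv=cv2.cvtColor(d['pixels'],cv2.COLOR_RGB2HSV)
m=cv2.inRange(hsv,(105,120,50),(125,255,255));m[:170]=0
ct=max(cv2.findContours(m,0,2)[0],key=cv2.contourArea)[:,0]
print(cv2.boundingRect(ct)); P=rays(d,ct,.045)[:,:2]
print(cv2.minAreaRect((P*1000).astype(np.float32)))
E
```

```text
top [250.  234.5] [244 227  13  14  90] [0.5344 0.1002 0.06  ] depth med [0.5312 0.107  0.0609] zpct [0.0585 0.0609 0.0629]
top [224.7 234.8] [218 228  14  15 127] [0.5331 0.1535 0.06  ] depth med [0.5337 0.1609 0.0606] zpct [0.0593 0.0606 0.0624]
scene [430.9  48.8] [420  43  21  15 153] [ 1.0695 -0.8151  0.06  ] depth med [ 0.7697 -0.5271  0.2263] zpct [0.2203 0.2263 0.2281]
scene [301.4 212.5] [293 207  18  12 125] [ 0.5427 -0.0088  0.06  ] depth med [ 0.5401 -0.0033  0.0625] zpct [0.0609 0.0625 0.0636]
scene [279.  223.5] [270 217  19  13 134] [0.5351 0.0473 0.06  ] depth med [0.536  0.0501 0.0569] zpct [0.0555 0.0569 0.0587]
scene [255.3 231.2] [247 225  18  13 139] [0.5374 0.099  0.06  ] depth med [0.5332 0.1043 0.0626] zpct [0.0608 0.0626 0.0637]
scene [230.9 241.2] [222 235  19  14 150] [0.5347 0.1525 0.06  ] depth med [0.5313 0.1574 0.0626] zpct [0.0614 0.0626 0.0636]
(205, 245, 117, 10)
((500.1635437011719, 73.43726348876953), (247.39508056640625, 18.961994171142578), 88.73216247558594)
```

Run:
```python
import pickle,cv2,numpy as np
d=pickle.load(open('scene.pkl','rb'));t=pickle.load(open('top.pkl','rb'))
a=cv2.resize(d['pixels'][175:280,180:340],(800,525),interpolation=cv2.INTER_CUBIC)
cv2.imwrite('pics/crop.png',a[:,:,::-1])
```

```text
(no output)
```

View pics/crop.png

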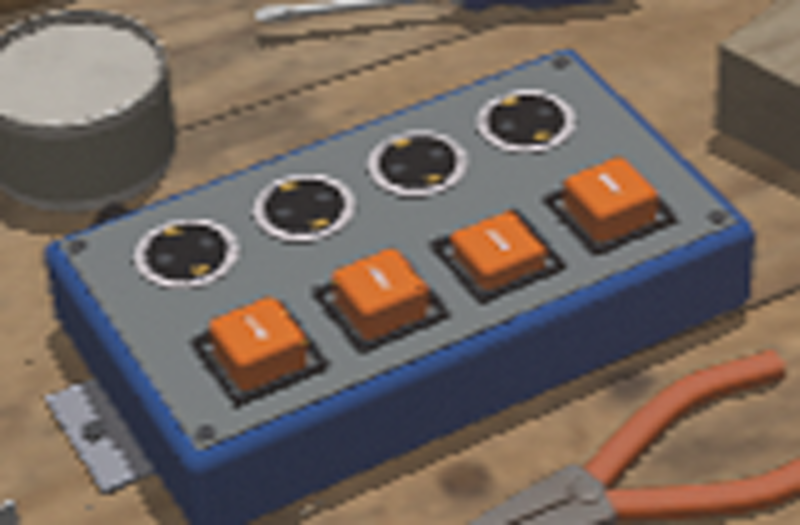

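Third from the left is the latched key: its depth reads about 5.6 mm lower than the others and the crop shows it lower. I'll close the fingers and move towards the row while squaring the yaw.

```bash
python3 -m handwheel '[[[1.5,3,0,0,0,-5,1],[1.5,3,0,0,0,-5,1],[1.5,3,0,0,0,-5,1],[1.5,3,0,0,0,0,1],[1.5,3,0,0,0,0,1],[1.5,3,0,0,0,0,1],[1.5,3,0,0,0,0,1],[1.5,3,0,0,0,0,1],[1.5,3,0,0,0,0,1],[1.5,3,0,0,0,0,1],[1.5,3,0,0,0,0,1],[1.5,3,0,0,0,0,1],[1.5,3,0,0,0,0,1],[1.5,3,0,0,0,0,1]]]' 10
python3 - <<'E'
import pickle
from h import *
d=pickle.load(open('top.pkl','rb'))
hsv=cv2.cvtColor(d['pixels'],cv2.COLOR_RGB2HSV)
m=cv2.inRange(hsv,(2,150,90),(20,255,255));m[:220]=0;m[250:]=0;m[:,:205]=0;m[:,325:]=0
m=cv2.morphologyEx(m,cv2.MORPH_CLOSE,np.ones((5,5)))
n,l,s,c=cv2.connectedComponentsWithStats(m)
for i in range(1,n):
    x,y,w,h,a=s[i]
    print(s[i],rays(d,c[i],.059)[0].round(4),rays(d,[x+w/2-.5,y+h/2-.5],.059)[0].round(4))
g=cv2.inRange(hsv,(85,10,60),(125,255,255));g[:178]=0;g[262:]=0;g[:,:190]=0;g[:,335:]=0
g=cv2.morphologyEx(g,cv2.MORPH_OPEN,np.ones((9,9)))
ct=max(cv2.findContours(g,0,2)[0],key=cv2.contourArea)[:,0]
print(cv2.minAreaRect((rays(d,ct,.045)[:,:2]*1000).astype(np.float32)))
E
```

```text
t: 1.27
tool_pos: [0.375, -0.1813, 0.2304]
tool_rot: [0.0, 1.0, 0.002, -0.0]
force: [0.5, -0.7, 0.3]
opening: 0.0038
[295 225  15  15 187] [ 0.5406 -0.0084  0.059 ] [ 0.5412 -0.0092  0.059 ]
[244 227  14  15 191] [0.5357 0.0992 0.059 ] [0.5356 0.0994 0.059 ]
[271 227  13  14 157] [0.5376 0.0446 0.059 ] [0.5373 0.0435 0.059 ]
[218 228  15  15 210] [0.5329 0.153  0.059 ] [0.5328 0.1531 0.059 ]Traceback (most recent call last):
  File "<stdin>", line 13, in <module>
ValueError: max() iterable argument is empty
```

Key positions in metres: (.534,.153), (.536,.099), (.538,.045), (.540,-.009).

```bash
python3 -m handwheel '[[[1.4,3,0,0,0,0,1],[1.4,3,0,0,0,0,1],[1.4,3,0,0,0,0,1],[1.4,3,0,0,0,0,1],[1.4,3,0,0,0,0,1],[1.4,3,0,0,0,0,1],[1.4,3,0,0,0,0,1],[1.4,3,0,0,0,0,1],[1.4,3,0,0,0,0,1],[1.4,3,0,0,0,0,1],[1.9,3.4,0,0,0,0,1],[0,0,-3,0,0,0,1],[0,0,-3,0,0,0,1],[0,0,-3,0,0,0,1],[0,0,-2,0,0,0,1],[0,0,-1,0,0,0,1],[0,0,0,0,0,0,1],[0,0,0,0,0,0,1],[0,0,0,0,0,0,1]]]'
python3 - <<'E'
from plant import *
import cv2,numpy as np
a=get_image('top')['pixels'][160:280,180:340];b=get_image('scene')['pixels'][160:280,180:340]
cv2.imwrite('pics/near.png',cv2.resize(np.vstack([a,b]),None,fx=2.5,fy=2.5,interpolation=cv2.INTER_CUBIC)[:,:,::-1])
E
```

```text
t: 2.85
tool_pos: [0.5345, 0.1514, 0.1118]
tool_rot: [-0.0, 1.0, 0.002, 0.001]
force: [0.8, -0.0, 0.0]
opening: 0.0006
```

View pics/near.png

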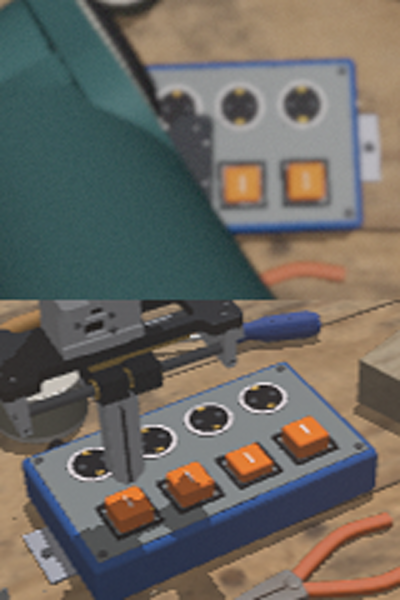

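The tips stand over the left key, at about (125,480) in the lower crop, with the key at (127,510). The latch has not changed. I'll lower the arm slowly.

```bash
python3 -m handwheel '[[[0,0.1,-1,0,0,0,1],[0,0,-0.8,0,0,0,1],[0,0,-0.5,0,0,0,1],[0,0,-0.1,0,0,0,1],[0,0,0,0,0,0,1],[0,0,0,0,0,0,1],[0,0,0,0,0,0,1]]]'
python3 -m handwheel '[[[0,0,-0.1,0,0,0,1],[0,0,-0.1,0,0,0,1],[0,0,0,0,0,0,1],[0,0,0,0,0,0,1]]]'
```

```text
t: 3.53
tool_pos: [0.5339, 0.1522, 0.0866]
tool_rot: [-0.0, 1.0, 0.003, 0.0]
force: [0.3, 0.4, 0.5]
opening: 0.0008
t: 3.87
tool_pos: [0.5339, 0.1522, 0.0845]
tool_rot: [-0.0, 1.0, 0.003, 0.0]
force: [-0.0, 0.6, 1.2]
opening: 0.0005
```

```bash
python3 -m handwheel '[[[0,0,-0.1,0,0,0,1],[0,0,0,0,0,0,1],[0,0,0,0,0,0,1]]]' | grep -E 'pos|force'; for i in 1 2 ; do python3 -m handwheel '[[[0,0,0,0,0,0,1]]]'| grep -E 'pos|force'; done; echo up; python3 -m handwheel '[[[0,0,1.0,0,0,0,1],[0,0,0,0,0,0,1],[0,0,0,0,0,0,1]]]'| grep -E 'pos|force'; for i in 1 2 ; do python3 -m handwheel '[[[0,0,0,0,0,0,1]]]'| grep -E 'pos|force'; done
```

```text
tool_pos: [0.5339, 0.1522, 0.0835]
force: [1.1, 0.7, 1.6]
tool_pos: [0.5339, 0.1522, 0.0835]
force: [1.5, 0.4, 2.6]
tool_pos: [0.534, 0.1522, 0.0835]
force: [2.0, 0.0, 1.7]
up
tool_pos: [0.5339, 0.1521, 0.094]
force: [0.2, -0.3, 1.1]
tool_pos: [0.5337, 0.152, 0.0935]
force: [-0.7, -0.7, 0.2]
tool_pos: [0.5336, 0.152, 0.0933]
force: [-0.2, 0.0, -0.9]
```

Tap 1 registered: about 2 N pressed, about 0 N in the air. Now key 2.

```bash
python3 -m handwheel '[[[0.1,-2.6,0.3,0,0,0,1],[0.1,-2.7,0,0,0,0,1],[0,0,0,0,0,0,1],[0,0,0,0,0,0,1],[0,0,-0.6,0,0,0,1],[0,0,-0.3,0,0,0,1],[0,0,-0.2,0,0,0,1],[0,0,-0.1,0,0,0,1],[0,0,-0.1,0,0,0,1],[0,0,0,0,0,0,1],[0,0,0,0,0,0,1]]]'| grep -E 'pos|force'; for i in 1 2 3; do python3 -m handwheel '[[[0,0,0,0,0,0,1]]]'| grep -E 'pos|force'; done
```

```text
tool_pos: [0.5357, 0.0995, 0.0835]
force: [-1.1, 2.4, 2.4]
tool_pos: [0.5358, 0.0994, 0.0836]
force: [-1.0, 1.4, 2.8]
tool_pos: [0.5359, 0.0993, 0.0836]
force: [-0.1, 2.0, 2.5]
tool_pos: [0.5359, 0.0992, 0.0836]
force: [-0.1, 2.1, 2.1]
```

Key 2 is touched (about 2.4 N). Now the latched key: I'll stop just above it, then use fine steps.

```bash
python3 -m handwheel '[[[0,0,1.3,0,0,0,1],[0.1,-2.7,0,0,0,0,1],[0.1,-2.7,0,0,0,0,1],[0,0,0,0,0,0,1],[0,0,0,0,0,0,1],[0,0,-0.7,0,0,0,1],[0,0,-0.5,0,0,0,1],[0,0,-0.2,0,0,0,1],[0,0,-0.05,0,0,0,1],[0,0,0,0,0,0,1],[0,0,0,0,0,0,1]]]'| grep -E 'pos|force'; for i in 1 2 3; do python3 -m handwheel '[[[0,0,0,0,0,0,1]]]'| grep -E 'pos|force'; done
```

```text
tool_pos: [0.5377, 0.0455, 0.0819]
force: [0.4, 0.4, 0.5]
tool_pos: [0.5378, 0.0453, 0.082]
force: [0.5, -0.2, -0.5]
tool_pos: [0.5378, 0.0452, 0.0821]
force: [-1.0, -0.4, 0.2]
tool_pos: [0.5379, 0.0452, 0.0821]
force: [-0.1, 0.6, -0.2]
```

```bash
python3 -m handwheel '[[[0,0,-0.1,0,0,0,1],[0,0,0,0,0,0,1]]]'| grep -E 'pos|force'; for i in 1 2 3; do python3 -m handwheel '[[[0,0,0,0,0,0,1]]]'| grep -E 'pos|force'; done
```

```text
tool_pos: [0.5379, 0.0451, 0.0809]
force: [-0.4, -0.2, 1.8]
tool_pos: [0.5379, 0.0451, 0.081]
force: [0.4, -0.1, 1.3]
tool_pos: [0.5379, 0.0451, 0.081]
force: [0.4, 0.6, 0.8]
tool_pos: [0.5379, 0.0451, 0.081]
force: [0.6, 0.3, 0.2]
```

```bash
python3 -m handwheel '[[[0,0,-0.04,0,0,0,1],[0,0,0,0,0,0,1]]]'| grep -E 'pos|force'; for i in 1 2 3 4; do python3 -m handwheel '[[[0,0,0,0,0,0,1]]]'| grep -E 'pos|force'; done
```

```text
tool_pos: [0.5379, 0.0451, 0.0806]
force: [0.6, -1.0, 2.1]
tool_pos: [0.5379, 0.0451, 0.0806]
force: [1.9, -0.9, 3.1]
tool_pos: [0.5379, 0.0451, 0.0806]
force: [1.7, 0.2, 3.0]
tool_pos: [0.5379, 0.0452, 0.0806]
force: [0.5, 0.6, 2.4]
tool_pos: [0.5379, 0.0451, 0.0806]
force: [0.5, -0.8, 3.7]
```

The latched key is touched at about 2.9 N and did not give. Lifting, then on to key 4.

```bash
python3 -m handwheel '[[[0,0,1.6,0,0,0,1],[0.1,-2.7,0,0,0,0,1],[0.1,-2.7,0,0,0,0,1],[0,0,0,0,0,0,1],[0,0,0,0,0,0,1],[0,0,-0.7,0,0,0,1],[0,0,-0.3,0,0,0,1],[0,0,-0.2,0,0,0,1],[0,0,-0.1,0,0,0,1],[0,0,0,0,0,0,1],[0,0,0,0,0,0,1]]]'| grep -E 'pos|force'; for i in 1 2 3; do python3 -m handwheel '[[[0,0,0,0,0,0,1]]]'| grep -E 'pos|force'; done
```

```text
tool_pos: [0.5396, -0.0083, 0.0835]
force: [-1.3, 1.2, 2.4]
tool_pos: [0.5398, -0.0085, 0.0836]
force: [-0.4, 1.7, 2.5]
tool_pos: [0.5399, -0.0087, 0.0837]
force: [-0.6, 2.5, 2.0]
tool_pos: [0.5399, -0.0088, 0.0837]
force: [-0.3, 1.9, 1.8]
```

Key 4 is touched (about 2.2 N). I'll lift and check that the third key is still down before pressing.

```bash
python3 -m handwheel '[[[0,0,3,0,0,0,1],[-0.1,2.7,2,0,0,0,1],[-0.1,2.7,0,0,0,0,1],[0,0,0,0,0,0,1],[0,0,0,0,0,0,1]]]'| grep -E 'pos|force'
cat > chk.py <<'E'
from plant import *; from h import *
d=get_image('scene')
for m,c,s in keys(d):
    e=cv2.erode(m.astype(np.uint8),np.ones((3,3)))>0; W=world(d,e); print(c.round(),s[4],np.median(W,0).round(4))
E
python3 chk.py
```

```text
tool_pos: [0.5378, 0.0461, 0.1338]
force: [-0.0, -0.2, -0.3]
[430.  55.] 375 [ 0.7602 -0.5029  0.2157]
[302. 213.] 131 [ 0.5387 -0.004   0.063 ]
[279. 223.] 132 [0.5362 0.0502 0.0573]
[255. 231.] 135 [0.5346 0.1044 0.0623]
[231. 242.] 156 [0.5314 0.1576 0.0623]
```

Still latched. Pressing it to the bottom (TCP about 0.078).

```bash
python3 -m handwheel '[[[0,0,-2,0,0,0,1],[0,0,-2,0,0,0,1],[0,0,-1,0,0,0,1],[0,0,-0.2,0,0,0,1],[0,0,-0.1,0,0,0,1],[0,0,-0.1,0,0,0,1],[0,0,-0.1,0,0,0,1],[0,0,0,0,0,0,1],[0,0,0,0,0,0,1],[0,0,0,0,0,0,1]]]'| grep -E 'pos|force';for i in 1 2; do python3 -m handwheel '[[[0,0,-0.05,0,0,0,1],[0,0,0,0,0,0,1],[0,0,0,0,0,0,1]]]'| grep -E 'pos|force'; done
```

```text
tool_pos: [0.538, 0.0449, 0.0789]
force: [-0.2, -2.5, 3.9]
tool_pos: [0.5381, 0.045, 0.0783]
force: [-1.3, -3.2, 7.2]
tool_pos: [0.5382, 0.045, 0.0781]
force: [-3.9, -4.2, 14.9]
```

Bottomed: the force rose to 15 N at TCP 0.0781. Releasing and lifting.

```bash
python3 -m handwheel '[[[0,0,1,0,0,0,1],[0,0,2,0,0,0,1],[0,0,3,0,0,0,1],[0,0,3,0,0,0,1],[0,0,3,0,0,0,1],[0,0,0,0,0,0,1],[0,0,0,0,0,0,1],[0,0,0,0,0,0,1]]]'| grep -E 'pos|force|^t:'
python3 chk.py
python3 - <<'E'
from plant import *
import cv2
cv2.imwrite('pics/end.png',get_image('scene')['pixels'][:,:,::-1])
E
```

```text
t: 11.58
tool_pos: [0.5375, 0.0453, 0.1973]
force: [-0.1, -0.5, -1.4]
[430.  54.] 340 [ 0.7603 -0.503   0.2174]
[301. 213.] 126 [ 0.538  -0.0032  0.0628]
[279. 222.] 129 [0.5356 0.0502 0.0623]
[255. 231.] 138 [0.5336 0.1037 0.0623]
[231. 241.] 152 [0.5318 0.1567 0.0622]
```

View pics/end.png

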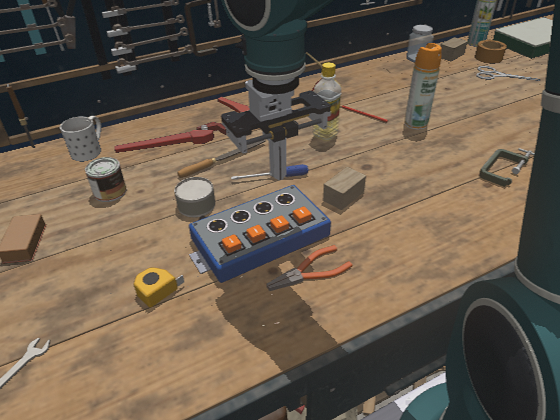

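All four keys (231,241 to 301,213) stand raised at the same height. The loose things are where they were and the gripper is clear.

```bash
python3 -c "from plant import *; print(finish_job())"
```

```text
the job is handed in; nothing more can be done
None
```

All four keys now stand raised and the job is handed in; it reports no verdict. The arm's clock was about 11.6 s at the last move, well inside the 64 s limit.

- **Taps:** I tapped the keys left to right with closed fingers at about 2.0, 2.4, 2.9 and 2.2 N. The raised keys went in about 2.5 mm. The latched key, third from the left, did not give.
- **Press:** A depth check before pressing showed the third key still about 5.5 mm low. I pressed it to the bottom, which took up to 15 N against the hard stop, then let go.
- **Last checks:** Depth readings put all four keys within 0.6 mm of each other (62.2–62.8 mm, about 1.5 mm above nominal, as raised keys read throughout). By eye in the last picture, the loose things have not moved. The arm was clear, with the fingertips about 11 cm above the keys. No checks failed or disagreed.

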